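# Lift the knife and fast-jog the mask cutter's head to its park end

### The job

The mask cutter's knife is still down in the masking sheet. Raise the red lift lever on the head to upright, and only then turn the spring-return jog dial clockwise, past its first two clicks to the third, and hold it there against its spring until the head has run all the way to the left end of its beam. Finish still holding the dial in the third click with your fingers, the knife still lifted, and leave the tools, paints and printed parts lying about where they are.

Things in the scene. Friction and masses are not known exactly. Their poses are not given: they have to be found in the camera images.
- cutter: desktop flatbed cutting machine, fixed, white chassis 300 (its x) by 380 mm (its y) on a 3 mm green mat; origin: middle of its underside; its front (-x) has a dark console strip 64 mm deep, top 50 mm above the origin; its left is +y. A beam across it, 60 to 97 mm behind the origin, carries the head; but for the head and its lever nothing on it is higher than 155 mm above the origin
- carriage (a joint): position of the cutter's head along its beam, m, growing to the machine's left (+y): 0 = right end, 0.15 = left end stop (park end). The head is a grey block 48 mm wide, top 150 mm above the cutter's origin; it yields to a side push of 0.5 N. While the dial is in the third click the drive runs it left at about 30 to 50 mm/s (half as fast in the second, hardly at all in the first, stopped at rest)
- lift_lever (a joint): angle of the red knife-lift lever on top of the head, rad: 0 = level, pointing to the machine's front (-x), knife down; grows as its free end swings up; about 1.4 = upright, knife lifted 8 mm; stop at 1.5. It stays where it is left (moves with about 1.5 N at the grip point)
- lever_grip (a point): point on the red lever's bar, 36 mm from its pivot, to pinch it by; the bar is 14 mm wide (along the machine's y), 7 mm thick and ends 17 mm beyond this point. The pivot lies along the machine's y, 24 mm behind the cutter's origin (its +x) and 161 mm above it. With the lever level the head's front face is 27 mm behind this point; both sides of the lever are free
- dial_grip: black finger bar on the round jog dial (50 mm across, 10 mm high) at the right of the console: 46 mm long (its x), 13 mm wide (its y), 24 mm high; origin: middle of its underside, on the dial's vertical axis. At rest its x is the machine's x; it turns with the dial; white pointer line at its +x end. Console marks: rest white, clicks one green, two yellow, three red
- jog_dial (a joint): angle of the jog dial, rad, growing clockwise seen from above: 0 = rest, clicks at 0.4, 0.8 and 1.2, end stop at 1.25. A spring drives it back to 0 when let go; turning it takes 0.15 to 0.3 N m
- weeding_pick: bystander: blue-handled pick, 105 mm long along its y, 9 mm thick, lying at the left of the console; origin under its middle
- blade_tub: bystander: small orange tub, 22 mm across, 22 mm high, at the left of the console; origin at the middle of its underside
- paint_jar: bystander: glass paint jar with red cap, 36 mm across, 46 mm high; origin at the middle of its underside
- paint_bottle: bystander: yellow paint bottle, 28 mm across, 70 mm high; origin at the middle of its underside
- support_raft: bystander: blue-grey printed raft with support pins, 75 by 55 by 30 mm; origin at the middle of its underside
- drop_tank_a: bystander: black printed model tank, 68 mm long along its x, 17 mm thick; origin under its middle
- drop_tank_b: bystander: a second such black tank, 68 mm long along its x, 17 mm thick; origin under its middle
- tweezers: bystander: steel tweezers, 118 mm long along their x, 9 mm high, lying to the front right of the machine; origin under their middle

How it is judged:
By the outcome, as a careful person would: the job done as asked, in the order asked, and still so for the second after the job is handed in, while the arm keeps its last pose, push and grip.
It also fails if it takes over 54 s, if anything falls off the work surface, if the arm or the gripper's body presses on something with over 40 N, if the wrist force passes 120 N, or if a joint passes its speed limit or range.

### The arm

A 6-joint arm with a two-finger parallel gripper is mounted at the origin on the work surface. World frame = base frame: x ahead of the robot, y to its left, z up, the work surface at z = 0. Lengths are in mm, angles in degrees, forces in N, time in s.
With the tool pointing down it reaches from about 300 to 850 mm from the base axis. Payload 4.2 kg.
Tool frame: the origin (TCP) lies midway between the tips of the shut fingers; the grasp point (between the pads) lies 19 mm behind it (env.hold_point_z is the z of the grasp point in the tool frame, in mm); z points along the fingers, y is the direction in which the jaws open and shut (so a half turn about z gives the same grasp; the last joint's range is limited). The gripper opens to 91 mm and grips with 3 to 60 N. Pads are 32 mm wide; open, the fingers measure 118 mm over their backs; the gripper's body (76 mm by 178 mm) begins 60 mm behind the grasp point.
Start: joints at [63.999, 18.312, 89.639, -0, 72.044, -1.146], TCP at [241.691, 521.759, 179.876] pointing down, gripper open.
Joint ranges: [-177.97, 177.97], [-48.28, 115.42], [12.27, 149.76], [-77.06, 257.06], [2.81, 150.46], [-146.56, 146.56]. Speed limits (degrees/s): [147.25, 147.25, 180, 180, 180, 180].

### API

Orientations are given as [roll, pitch, yaw] about the fixed x, y, z axes, in that order (R = Rz(yaw) Ry(pitch) Rx(roll)).
In Python, from workcell import env, grab_frame, camera_params, spotter gives the robot as it stands. The module is installed in compiled form; this text tells all that it offers.
- The arm moves only by the shell command python3 -m jog 'ROWS' [FORCE]. ROWS is text: rows parted by semicolons, each of 7 numbers parted by spaces: the turn, a rotation vector about the world's x, y, z in units of 5 degrees (1.0 is 5 degrees), then the shift along the world's x, y, z in units of 25 mm (1.0 is 25 mm), then the opening, from 0 (shut) to 1 (fully open). A call has 1 to 5 rows; each row is the pose to reach, as a shift and turn from the pose commanded when the call began; what a row does not reach only later rows make up. A row lasts 1/8 s, in which the tool goes at most 62.5 mm and 10.7 degrees, less where a joint would pass 70% of its speed; a pose out of reach is approached as far as the arm can. A call with a gripper value outside its range is refused whole. The fingers move at their own pace and stop on an object; FORCE is the grip in N (left out, the last holds). Time passes only in rows, so rows that repeat a pose let the fingers close. It gives the time, the measured TCP pose, the force and the opening at its end, in the units of the state.
- env.state(): the state, without advancing time (a new reading comes with each control period).
- grab_frame(name): name is "scene" or "side" or "wrist"; returns the picture (384x512x3 uint8, red, green, blue); there is no depth.
- camera_params(name): a dict with "K" (3x3 intrinsics, pixels), "dist" ([k1, k2, p1, p2, k3] as OpenCV has them; the pictures are not rectified), "rvec" (rotation vector, rad) and "tvec" (3), from world to camera coordinates, as OpenCV has them. Camera axes: x right, y down, z forward; pixel columns grow to the right and rows downward; lengths in mm; the calibration is good to about 2 mm. A picture is of the moment at which its call begins: read the wrist's pose just before it. camera_params takes no time and is no camera call; for the wrist camera it gives the pose at the moment of the call.
- env.job_done(): hands the job in, once; it reports no verdict.
Trained networks look in the newest picture that a camera, given by its name, has taken for a name from the list of things; names that differ only in an ending like _2 or _b are one class to them, and where a whole thing is asked for, a point or a joint stands for the part that bears it (a point fixed in the world has none). Each returns a list of dicts, best first, with "conf" (0 to 1); they miss things now and then, are a little off and sometimes report something else, mostly with a low value. They report only what shows in the picture. A call takes as long as a camera call.
- spotter.look_for(query, camera): "box" ([left, top, width, height] in pixels, round what is visible of it).
- spotter.trace(query, camera): "region" (384x512 bool, what is visible of it) and "box" ([left, top, width, height] in pixels, round what is visible of it).
The state is a dict: "time_s": time; "qpos": joint angles; "qvel": joint speeds; "effort": joint torques, N m; "ee_pos": TCP position; "ee_rot": TCP orientation; "force": force on the tool from outside, world axes, zero at the start; "torque": the same for the moment, N m; "gripper_width": finger opening in mm.
Only numpy, scipy, OpenCV 4.12 (cv2) and the standard library are available. Lean on these libraries where they do the work, as an engineer would, in place of code of your own. Each camera call takes 0.05 s, during which the arm holds its last target. There are 200 camera calls.

## Working session

There is one attempt and no reset: what is moved stays moved. The work goes in short steps, Python scripts to look and compute and a shell command to move; the robot and the scene stay as the last step left them, time stands still between calls to the robot, and variables do not carry over. Pictures are saved under pics/ and viewed, about 8 in all and at most 12, crops included, and the job is handed in when it is done.

```bash
mkdir -p pics
cat > h.py <<'E'
import numpy as np, cv2
from workcell import env, grab_frame, camera_params, spotter
def snap(n,f):
    p=camera_params(n); im=grab_frame(n); cv2.imwrite('pics/'+f,im[:,:,::-1]); return im,p
def proj(p,X):
    return cv2.projectPoints(np.float64(X).reshape(-1,1,3),np.float64(p['rvec']),np.float64(p['tvec']),np.float64(p['K']),np.float64(p['dist']))[0].reshape(-1,2)
def ray(p,uv):
    n=cv2.undistortPoints(np.float64(uv).reshape(-1,1,2),np.float64(p['K']),np.float64(p['dist'])).reshape(-1,2)
    R=cv2.Rodrigues(np.float64(p['rvec']))[0]; t=np.float64(p['tvec']).reshape(3)
    d=np.c_[n,np.ones(len(n))]@R; return -R.T@t, d/np.linalg.norm(d,axis=1)[:,None]
def atz(p,uv,z):
    o,d=ray(p,uv); return o+d*((z-o[2])/d[:,2])[:,None]
def tri(obs):
    A=np.zeros((3,3));b=np.zeros(3)
    for p,uv in obs:
        o,d=ray(p,uv);M=np.eye(3)-np.outer(d[0],d[0]);A+=M;b+=M@o
    return np.linalg.solve(A,b)
E
python3 - <<'E'
from h import *
a,pa=snap('scene','s.png'); 
for q in ['cutter','lift_lever','dial_grip','jog_dial','carriage']:
    print('scene',q,[(np.round(d['box']),round(d['conf'],2)) for d in spotter.look_for(q,'scene')[:2]])
b,pb=snap('side','d.png')
for q in ['cutter','lift_lever','dial_grip','jog_dial','carriage']:
    print('side',q,[(np.round(d['box']),round(d['conf'],2)) for d in spotter.look_for(q,'side')[:2]])
for p in(pa,pb): print(ray(p,[[256,192]]))
cv2.imwrite('pics/both.png',cv2.resize(np.vstack([a,b])[:,:,::-1],None,fx=1,fy=1)[:600] if 0 else np.hstack([a,b])[:,:,::-1][:, :])
print(env.state()['ee_rot'],env.state()['time_s'])
E
```

```text
scene cutter [(array([155., 157., 167., 130.]), 0.79), (array([237., 166.,  21.,  20.]), 0.71)]
scene lift_lever [(array([213., 161.,  16.,  10.]), 0.49)]
scene dial_grip [(array([238., 169.,  16.,  16.]), 0.74), (array([282., 202.,  14.,   7.]), 0.45)]
scene jog_dial [(array([240., 166.,  16.,  18.]), 0.74), (array([195., 159.,  31.,  38.]), 0.19)]
scene carriage [(array([197., 163.,  33.,  33.]), 0.74)]
side cutter [(array([217., 144., 145., 135.]), 0.79)]
side lift_lever [(array([232., 153.,  16.,  10.]), 0.55), (array([283., 186.,  20.,  10.]), 0.53)]
side dial_grip [(array([244., 230.,  19.,  20.]), 0.65)]
side jog_dial [(array([244., 230.,  19.,  20.]), 0.68), (array([279., 190.,  24.,   6.]), 0.61)]
side carriage [(array([278., 184.,  38.,  41.]), 0.9)]
(array([1098.02194231,  619.83877638,  684.09296219]), array([[-0.53549996, -0.61653637, -0.57716783]]))
(array([ 150.09702466, -873.23239643,  869.08974668]), array([[ 0.32475684,  0.71561727, -0.61840514]]))
[1.79994529e+02 1.09173387e-03 1.55145426e+02] 0.6
```

View pics/s.png

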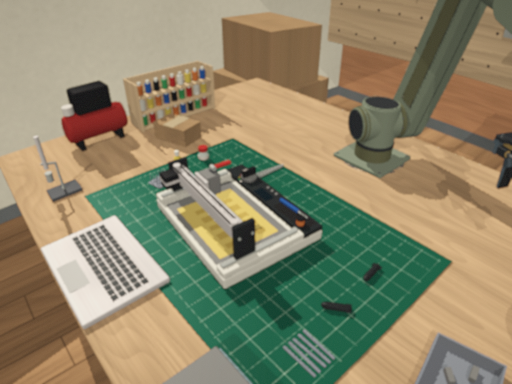

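View pics/d.png

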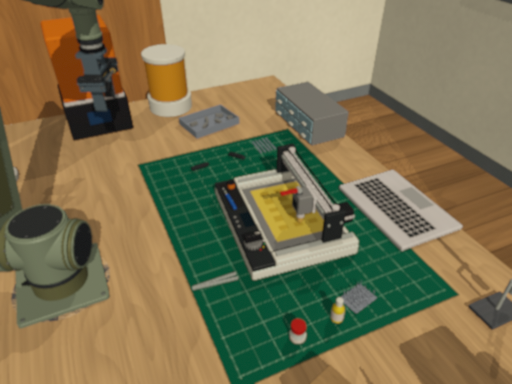

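The scene view shows the red lever at about (221,163) and the dial at (247,174). In the side view the lever is at (289,190) and the dial at (253,239). The side box at (232,153) for the lever is a false detection.

Run:
```python
from h import *
pa,pb=camera_params('scene'),camera_params('side')
print('lever',tri([(pa,[[221,163]]),(pb,[[289,190]])]))
print('dial',tri([(pa,[[247,174]]),(pb,[[253,239]])]))
# console front edge top from side: corners approx near-left, near-right; z~53
print(atz(pb,[[216,186],[254,274],[357,244]],53)); print(atz(pa,[[320,228],[262,172]],53))
pw=camera_params('wrist'); s=env.state(); print(ray(pw,[[256,192],[256,380]]),s['ee_pos'],pw['K'])
```

```text
lever [601.17304488 -92.25864047 168.80290522]
dial [ 482.35312698 -126.72561646   68.04016184]
[[ 478.29702176  150.72241555   53.        ]
 [ 438.71551022 -223.33338511   53.        ]
 [ 728.1686267  -242.00560869   53.        ]]
[[ 494.11599833  173.67858458   53.        ]
 [ 427.04868812 -123.79389608   53.        ]]
(array([173.18019663, 553.95178529, 384.23399145]), array([[ 0.24554521, -0.109104  , -0.96322576],
       [ 0.6719648 , -0.30685951, -0.67401821]])) [241.70489021 521.73845913 179.8872979 ] [[310.03413234   0.         254.53527948]
 [  0.         310.03413234 190.59256517]
 [  0.           0.           1.        ]]
```

```bash
R='0'; python3 -m jog '0 0 2 2.3 -4.4 1.5 1; 0 0 3.8 4 -8 4.4 1; 0 0 3.8 5 -10 4.4 1; 0 0 3.8 6 -12 4.4 1; 0 0 3.8 6 -12 4.4 1'; python3 -m jog '0 0 0 6 -11 0 1; 0 0 0 6 -11 0 1; 0 0 0 6 -11 0 1; 0 0 0 6 -11 0 1; 0 0 0 6 -11 0 1'
```

```text
time_s: 1.23
ee_pos: [374.1, 256.8, 280.7]
ee_rot: [180.0, 0.1, 174.2]
force: [0.9, 0.8, 0.3]
gripper_width: 91.2
time_s: 1.85
ee_pos: [523.8, -17.8, 280.1]
ee_rot: [180.0, 0.0, 174.1]
force: [1.3, 0.9, 0.9]
gripper_width: 91.1
```

```bash
python3 -m jog '0 0 0 0 -1 0.4 1; 0 0 0 0 -1 0.4 1'
python3 - <<'E'
from h import *
a,p=snap('wrist','w1.png')
for q in ['lift_lever','dial_grip','jog_dial','carriage','cutter']:
    for d in spotter.trace(q,'wrist')[:2]:
        r=np.argwhere(d['region'])[:,::-1].astype(np.float32)
        print(q,np.round(d['box']),round(d['conf'],2),cv2.minAreaRect(r))
print(env.state()['ee_pos'],env.state()['time_s'])
E
```

```text
time_s: 2.1
ee_pos: [523.6, -42.4, 290.2]
ee_rot: [180.0, 0.1, 174.0]
force: [0.5, 0.4, 0.1]
gripper_width: 91.3
lift_lever [212. 223.  13.  34.] 0.6 ((218.67356872558594, 239.99246215820312), (30.362621307373047, 10.38149642944336), 87.51044464111328)
dial_grip [175. 119.  34.  36.] 0.56 ((193.0, 136.0), (36.0, 34.0), 90.0)
jog_dial [176. 117.  38.  36.] 0.81 ((193.1500244140625, 134.95001220703125), (36.68241500854492, 35.73373031616211), 71.56504821777344)
carriage [203. 222.  40.  63.] 0.64 ((220.65953063964844, 257.5898132324219), (37.90152359008789, 62.85853576660156), 21.25050163269043)
cutter [177. 119.  33.  35.] 0.6 ((193.2000274658203, 135.40000915527344), (36.671512603759766, 35.7770881652832), 63.43495178222656)
cutter [134. 112. 263. 215.] 0.59 ((267.4924011230469, 219.46023559570312), (214.1366424560547, 265.9817810058594), 89.71495056152344)
[522.76905016 -39.6746365  289.77199694] 2.4
```

View pics/w1.png

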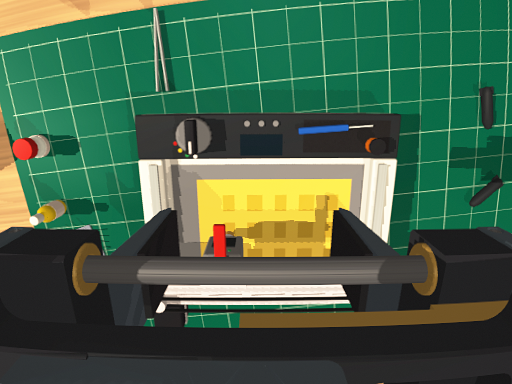

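The wrist view shows the console's front edge running from (136,115) to (400,115), the dial at (193,135) with its bar at rest, and the red lever at (219,240) with its free end at (219,225).

Run:
```python
from h import *
# camera pose now (unchanged since the picture, settled)
p=camera_params('wrist'); pa,pb=camera_params('scene'),camera_params('side')
f=atz(p,[[136,116],[400,115]],53); print('front',f)
d=f[1]-f[0]; print('yaw',np.degrees(np.arctan2(-d[0],d[1])),np.linalg.norm(d))
print('dial disc',atz(p,[[193,135]],63),'bar top',atz(p,[[191,136]],87),tri([(p,[[193,136]]),(pa,[[247,175]]),(pb,[[253,239]])]))
print('lever free end top',atz(p,[[219,225]],167.5),tri([(p,[[219,240]]),(pb,[[289,190]]),(pa,[[221,163]])]))
from numpy import cos,sin
yaw=np.arctan2(-d[0],d[1]); R=np.array([[cos(yaw),-sin(yaw)],[sin(yaw),cos(yaw)]])
o=f[:,:2].mean(0)+R@[150,0]; print('origin',o,'lever tip in machine frame',(atz(p,[[219,225]],167.5)[0,:2]-o)@R,'dial',(atz(p,[[193,135]],63)[0,:2]-o)@R)
im=cv2.imread('pics/w1.png'); cv2.imwrite('pics/c1.png',cv2.resize(im[100:280,120:320],None,fx=3.5,fy=3,interpolation=cv2.INTER_CUBIC))
```

```text
front [[ 442.85551074 -198.73619715   53.        ]
 [ 477.99432593  172.37367643   53.        ]]
yaw -5.408967583553419 372.7697340244032
dial disc [[ 477.33526555 -119.98710034   63.        ]] bar top [[ 476.69670699 -117.8603517    87.        ]] [ 482.01456412 -122.93964009   64.89079848]
lever free end top [[572.73679221 -84.35187706 167.5       ]] [598.29643766 -90.70616374 166.52816292]
origin [609.75700181 -27.32088007] lever tip in machine frame [-31.47938947 -60.26672859] dial [-123.09699105 -104.73621822]
```

View pics/c1.png

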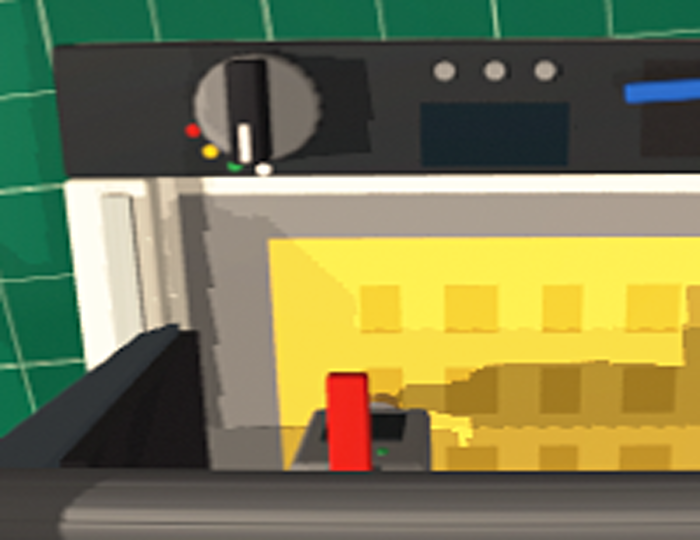

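```bash
python3 -m jog '0 0 0 1.6 -1.1 -1.6 1; 0 0 0 2.7 -1.9 -2.6 1; 0 0 0 2.7 -1.9 -2.6 1; 0 0 0 2.7 -1.9 -2.6 1'
python3 - <<'E'
from h import *
a,p=snap('wrist','w2.png'); s=env.state(); print(s['ee_pos'],s['ee_rot'],s['force'])
for d in spotter.trace('lift_lever','wrist')[:2]:
    r=np.argwhere(d['region'])[:,::-1].astype(np.float32)
    print(np.round(d['box']),round(d['conf'],2),cv2.minAreaRect(r))
for d in spotter.look_for('dial_grip','wrist')[:2]: print(d)
hsv=cv2.cvtColor(a,cv2.COLOR_RGB2HSV); m=((hsv[...,0]<6)|(hsv[...,0]>174))&(hsv[...,1]>180)&(hsv[...,2]>110)
n,l,st,c=cv2.connectedComponentsWithStats(m.astype(np.uint8))
print([ (st[i],c[i]) for i in range(1,n) if st[i,4]>60])
R=cv2.Rodrigues(np.float64(p['rvec']))[0]
print('tcp, hold px',proj(p,[s['ee_pos'],np.array(s['ee_pos'])+[0,0,-50]]))
E
```

```text
time_s: 2.9
ee_pos: [590.4, -87.4, 225.3]
ee_rot: [180.0, -0.0, 174.2]
force: [0.0, 0.3, -0.3]
gripper_width: 91.3
[590.48231298 -87.4016344  225.96978737] [1.79983528e+02 7.50758253e-02 1.74204661e+02] [-0.13889028  0.46039468 -0.28522116]
[243. 175.  17.  67.] 0.76 ((250.0, 207.5), (63.0, 18.0), 90.0)
[138.  53. 319. 262.] 0.68 ((301.84088134765625, 183.15626525878906), (264.3994445800781, 318.07000732421875), 89.11859893798828)
{'box': [189.0, 55.5, 42.8, 46.5], 'conf': 0.64}
[(array([  0,  87,  24,  26, 455], dtype=int32), array([  9.12087912, 100.55604396])), (array([243, 177,  16,  52, 791], dtype=int32), array([250.18710493, 202.62326169]))]
tcp, hold px [[253.62065576 217.9556211 ]
 [253.80123398 197.5169399 ]]
```

View pics/w2.png

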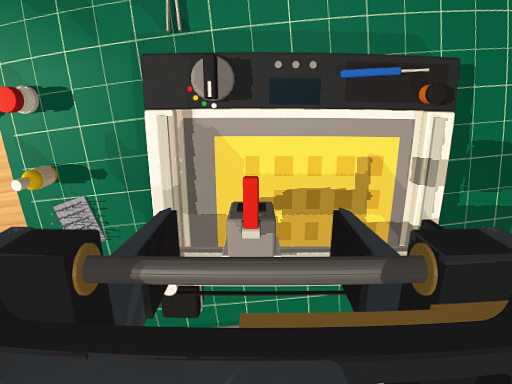

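The near view shows the red lever between the open fingers, centred on column 250.7 with its tip at row 177. The dial is at (212,78).

Run:
```python
from h import *
p=camera_params('wrist'); s=env.state(); e2=np.array(s['ee_pos']); e1=np.array([522.77,-39.67,289.77])
R=cv2.Rodrigues(np.float64(p['rvec']))[0]; p1=dict(p); p1['tvec']=np.float64(p['tvec']).reshape(3)+R@(e2-e1)
print('tip tri',tri([(p1,[[219.4,224.7]]),(p,[[251,177]])]), atz(p,[[251,177],[250.7,190],[250.5,205]],167.5))
print('bar top tri',tri([(p1,[[191,136]]),(p,[[210,76]])]),'disc',tri([(p1,[[193,135]]),(p,[[212.5,78.5]])]),atz(p,[[212.5,78.5]],63),atz(p,[[210,76]],87))
print(atz(p,[[142,56],[460,60]],53),e2)
```

```text
tip tri [580.50703053 -88.37223849 145.38225229] [[574.78584677 -88.41903218 167.5       ]
 [586.42197878 -89.89646321 167.5       ]
 [600.20070856 -91.5158467  167.5       ]]
bar top tri [ 478.12074626 -124.48421378   63.58282823] disc [ 478.83161293 -125.23654356   42.35117138] [[ 480.31031477 -123.6435082    63.        ]] [[ 479.76148183 -123.04432421   87.        ]]
[[ 444.82563066 -203.20760024   53.        ]
 [ 482.49882615  170.437026     53.        ]] [590.52325705 -87.56870216 226.38677619]
```

```bash
python3 -m jog '0 0 0 0.05 -0.11 -1.5 0.45; 0 0 0 0.05 -0.11 -3.1 0.45; 0 0 0 0.05 -0.11 -3.1 0.45; 0 0 0 0.05 -0.11 -3.1 0.2;0 0 0 0.05 -0.11 -3.1 0.1' 12; python3 -m jog '0 0 0 0 0 0 0.1; 0 0 0 0 0 0 0.05; 0 0 0 0 0 0 0.05;0 0 0 0 0 0 0.05'
python3 - <<'E'
from h import *
s=env.state(); print(s['ee_pos'],s['gripper_width'],s['force'])
E
```

```text
time_s: 3.68
ee_pos: [593.2, -91.2, 149.7]
ee_rot: [-180.0, 0.2, 174.2]
force: [0.9, -0.1, 0.6]
gripper_width: 43.9
time_s: 4.18
ee_pos: [591.8, -91.1, 147.3]
ee_rot: [180.0, -0.0, 174.1]
force: [0.2, 0.6, 0.5]
gripper_width: 5.7
[591.80800165 -91.06184583 147.34408291] 5.661669769999457 [0.16595304 0.60735137 0.53128996]
```

Run:
```python
from h import *
a,p=snap('wrist','w3.png'); b,_=snap('side','d3.png'); s=env.state(); print(s['gripper_width'],s['force'])
cv2.imwrite('pics/m3.png',np.hstack([cv2.resize(a[130:290,170:340],(400,400)),cv2.resize(b[140:260,220:340],(400,400),interpolation=cv2.INTER_CUBIC)])[:,:,::-1])
```

```text
4.789197516451502 [1.00559047 0.69336814 0.25397797]
```

View pics/m3.png

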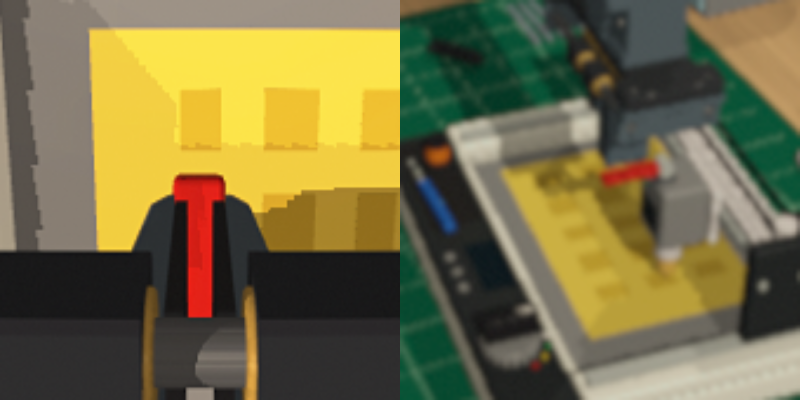

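The fingers shut to 5 mm without catching the 14 mm bar. In the wrist half they sit over the bar, and in the side half the bar shows uncovered. I'll work out the height error.

Run:
```python
from h import *
s=env.state(); print(s['time_s'],s['ee_pos'],s['gripper_width'],env.hold_point_z)
p=camera_params('wrist');pb=camera_params('side');pa=camera_params('scene')
a=cv2.imread('pics/w3.png'); b=cv2.imread('pics/d3.png')
T=np.array(s['ee_pos']); u=np.array([.995,-.1,0])
G=np.array([591.7,-90.3,164])
for n,X in dict(tcp=T,tip=G-17*u,grip=G,piv=G+36*u).items():
    print(n,proj(p,X),proj(pb,X),proj(pa,X))
    for im,q in((a,p),(b,pb)):
        x,y=np.int32(np.round(proj(q,X)[0]))
        if 0<=x<512 and 0<=y<384: im[y,x]=(255,0,255) if n!='tcp' else (255,255,0)
def red(im,box):
    h=cv2.cvtColor(im,cv2.COLOR_BGR2HSV);m=((h[...,0]<8)|(h[...,0]>172))&(h[...,1]>150)&(h[...,2]>90)
    k=np.zeros_like(m);x,y,w,hh=box;k[y:y+hh,x:x+w]=1;r=np.argwhere(m&k)[:,::-1].astype(np.float32);return cv2.minAreaRect(r),r.min(0),r.max(0)
print(red(cv2.imread('pics/w3.png'),(220,180,80,100)),red(cv2.imread('pics/d3.png'),(270,180,40,25)),red(cv2.imread('pics/d.png'),(270,180,40,25)))
_,pp=snap('scene','s3.png'); c=cv2.imread('pics/s3.png')
for X in (G-17*u,G+36*u): x,y=np.int32(np.round(proj(pa,X)[0])); c[y,x]=(255,0,255)
x,y=np.int32(np.round(proj(pa,T)[0])); c[y,x]=(255,255,0)
N=cv2.INTER_NEAREST
cv2.imwrite('pics/m4.png',np.hstack([cv2.resize(b[165:215,260:320],(400,333),interpolation=N),cv2.resize(c[140:190,195:255],(400,333),interpolation=N)]))
```

```text
4.275 [591.78787909 -91.06247129 147.30098741] 4.789197516451502 -18.8
tcp [[253.57585768 217.47551028]] [[285.74503325 197.10200294]] [[224.90941564 168.76574799]]
tip [[254.59895771 201.13880056]] [[279.80804614 193.31848628]] [[230.18935928 161.67711196]]
grip [[254.63993157 226.17221703]] [[285.83247836 192.0108425 ]] [[224.8114303  163.56392279]]
piv [[254.72008672 275.23581745]] [[298.45313356 189.27173792]] [[213.14904557 167.6611943 ]]
(((254.5, 228.0), (56.0, 21.0), 90.0), array([244., 200.], dtype=float32), array([265., 256.], dtype=float32)) (((288.4504699707031, 191.00494384765625), (5.273697376251221, 15.423076629638672), 84.2894058227539), array([281., 188.], dtype=float32), array([296., 194.], dtype=float32)) (((288.5, 191.5), (4.278659820556641, 15.423076629638672), 84.2894058227539), array([281., 189.], dtype=float32), array([296., 194.], dtype=float32))
```

View pics/m4.png

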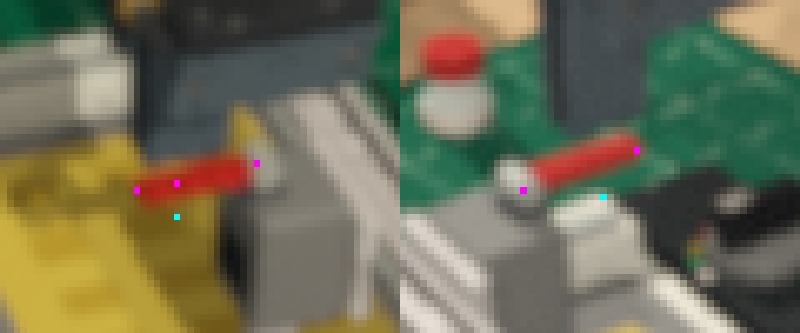

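The markers land on the bar in both pictures, so the bar's estimate is right. However, no finger shows at the TCP marker: the shut fingertips end just above the bar, about 25 mm above the stated TCP. I'll open, go 25 mm lower, and close again, watching the width and force.

```bash
python3 -m jog '0 0 0 0 0 0 0.45; 0 0 0 0 0 0 0.45; 0 0 0 0 0 0 0.45; 0 0 0 0 0.02 -0.5 0.45;0 0 0 0 0.02 -1 0.45' 12; python3 -m jog '0 0 0 0 0 0 0.1; 0 0 0 0 0 0 0.05; 0 0 0 0 0 0 0.05;0 0 0 0 0 0 0.05;0 0 0 0 0 0 0.05'
python3 - <<'E'
from h import *
a,p=snap('wrist','w5.png'); b,_=snap('side','d5.png'); s=env.state(); print(s['gripper_width'],s['force'],s['ee_pos'])
cv2.imwrite('pics/m5.png',np.hstack([cv2.resize(a[130:290,170:340],(400,400)),cv2.resize(b[140:260,220:340],(400,400),interpolation=cv2.INTER_CUBIC)])[:,:,::-1])
E
```

```text
time_s: 4.95
ee_pos: [591.5, -90.5, 121.2]
ee_rot: [180.0, -0.0, 174.1]
force: [-0.8, -0.4, -0.1]
gripper_width: 40.9
time_s: 5.58
ee_pos: [592.1, -90.6, 122.7]
ee_rot: [180.0, 0.0, 174.1]
force: [0.1, -0.7, 0.6]
gripper_width: 14.0
13.867113668615733 [0.54049317 0.47764847 0.68583474] [592.05862172 -90.64789754 122.62760423]
```

View pics/m5.png

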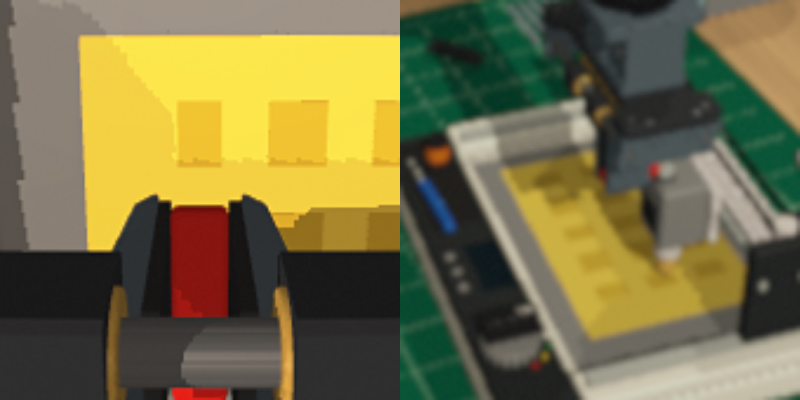

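The bar is gripped: width 13.9 mm, with the fingers on both sides. Next I'll swing it up along its arc (36 mm radius).

```bash
python3 -m jog '0 0 0 0.02 0 0.21 0.05; 0 0 0 0.06 -0.01 0.42 0.05; 0 0 0 0.14 -0.01 0.62 0.05; 0 0 0 0.25 -0.02 0.81 0.05; 0 0 0 0.39 -0.04 0.98 0.05' 20; python3 -m jog '0 0 0 0.15 -0.01 0.15 0.05; 0 0 0 0.34 -0.03 0.27 0.05; 0 0 0 0.53 -0.05 0.36 0.05; 0 0 0 0.75 -0.07 0.43 0.05; 0 0 0 0.89 -0.08 0.45 0.05' ; python3 -m jog '0 0 0 0 0 0 0.05; 0 0 0 0 0 0 0.05'
python3 - <<'E'
from h import *
a,p=snap('wrist','w6.png'); b,_=snap('side','d6.png'); s=env.state(); print(s['gripper_width'],s['force'],s['ee_pos'])
cv2.imwrite('pics/m6.png',np.hstack([cv2.resize(a[130:290,170:340],(400,400)),cv2.resize(b[130:250,220:340],(400,400),interpolation=cv2.INTER_CUBIC)])[:,:,::-1])
E
```

```text
time_s: 6.3
ee_pos: [599.2, -91.3, 147.4]
ee_rot: [180.0, -0.3, 174.1]
force: [-7.6, 0.1, -1.8]
gripper_width: 13.6
time_s: 6.92
ee_pos: [622.0, -93.6, 162.5]
ee_rot: [-180.0, -0.1, 174.1]
force: [-11.4, 0.2, 14.5]
gripper_width: 12.4
time_s: 7.18
ee_pos: [623.0, -93.6, 162.8]
ee_rot: [-180.0, 0.1, 174.1]
force: [-9.1, 1.8, 12.6]
gripper_width: 12.3
12.650154205787853 [-8.10159894  0.91654356 11.5630707 ] [623.04806489 -93.58247028 162.83048963]
```

View pics/m6.png

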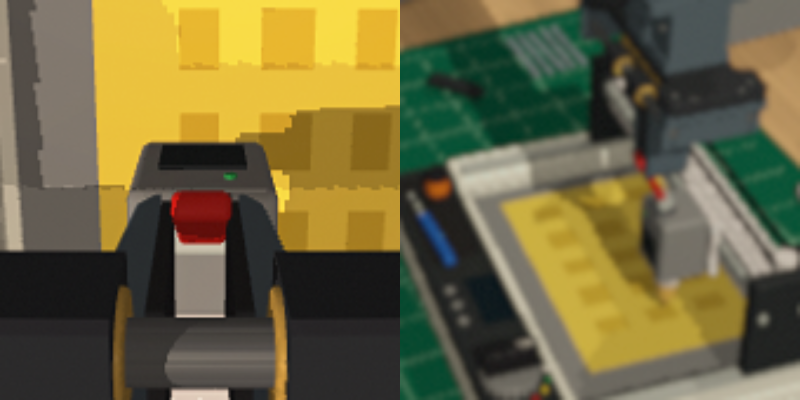

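The lever is only partly up, at roughly 60°, and the tool reads 12 N up and back: the bar's free end is jamming up inside the gripper. I'll let go, rise, back off, and then push the bar upright from the front with shut fingers.

```bash
python3 -m jog '0 0 0 0 0 0 0.45; 0 0 0 0 0 0 0.45; 0 0 0 0 0 0 0.45; 0 0 0 0 0 1.5 0.45; 0 0 0 0 0 3 0.45'; python3 -m jog '0 0 0 -1.5 0.15 0 0.1; 0 0 0 -3.2 0.32 0 0; 0 0 0 -3.2 0.32 0 0; 0 0 0 -3.2 0.32 0 0; 0 0 0 -3.2 0.32 0 0'
python3 - <<'E'
from h import *
a,p=snap('wrist','w7.png'); b,_=snap('side','d7.png'); s=env.state(); print(s['gripper_width'],s['force'],s['ee_pos'])
cv2.imwrite('pics/m7.png',np.hstack([cv2.resize(a[130:290,170:340],(400,400)),cv2.resize(b[130:250,220:340],(400,400),interpolation=cv2.INTER_CUBIC)])[:,:,::-1])
E
```

```text
time_s: 7.9
ee_pos: [623.9, -93.5, 233.5]
ee_rot: [180.0, -0.1, 174.1]
force: [0.8, -0.3, -0.3]
gripper_width: 40.8
time_s: 8.52
ee_pos: [545.0, -85.7, 232.9]
ee_rot: [180.0, 0.0, 174.1]
force: [0.9, 0.5, -0.3]
gripper_width: 0.9
0.2901323923715726 [-0.02210957  0.3451762   0.15695715] [544.70187007 -85.67148745 232.73655432]
```

View pics/m7.png

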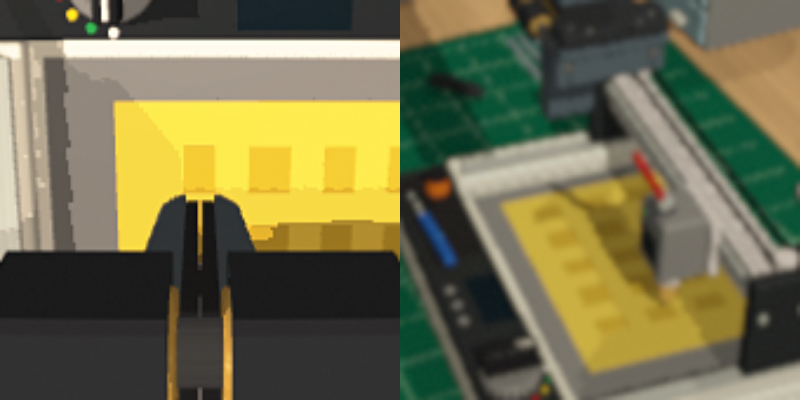

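The lever is at about 1.0 rad, free of the gripper, and the fingers are shut in line in front of it. I'll lower and push in +x.

```bash
python3 -m jog '0 0 0 0 0 -1.5 0; 0 0 0 0 0 -3 0; 0 0 0 0.8 -0.08 -3 0; 0 0 0 1.4 -0.14 -3 0; 0 0 0 1.8 -0.18 -3 0'; python3 -m jog '0 0 0 0.1 -0.01 0 0; 0 0 0 0.2 -0.02 0 0;0 0 0 0.2 -0.02 0 0'
python3 - <<'E'
from h import *
a,p=snap('wrist','w8.png'); b,_=snap('side','d8.png'); s=env.state(); print(s['gripper_width'],s['force'],s['ee_pos'])
cv2.imwrite('pics/m8.png',np.hstack([cv2.resize(a[130:290,170:340],(400,400)),cv2.resize(b[130:250,220:340],(400,400),interpolation=cv2.INTER_CUBIC)])[:,:,::-1])
E
```

```text
time_s: 9.25
ee_pos: [589.6, -90.2, 158.4]
ee_rot: [180.0, -0.0, 174.2]
force: [-2.0, 0.6, 2.4]
gripper_width: 0.2
time_s: 9.62
ee_pos: [593.9, -90.6, 158.4]
ee_rot: [180.0, 0.0, 174.1]
force: [-0.9, 0.5, 1.0]
gripper_width: 0.6
0.4686620099019845 [-0.62611999  0.11012561 -0.65655973] [593.80765164 -90.54204551 158.29146165]
```

View pics/m8.png

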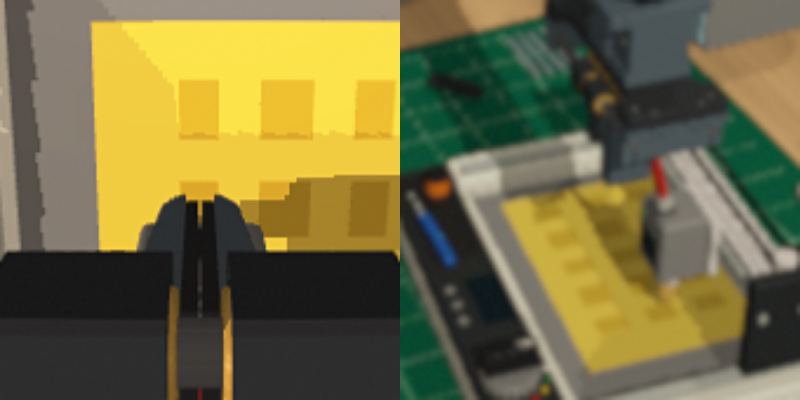

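Lever is now steeper, roughly 1.25 rad, with low force. That makes 11 pictures viewed, so the last view is kept for later. I'll push on until the force shows the stop.

```bash
python3 -m jog '0 0 0 0.1 -0.01 0 0; 0 0 0 0.2 -0.02 0 0;0 0 0 0.3 -0.03 0 0;0 0 0 0.3 -0.03 0 0'; python3 -m jog '0 0 0 0.1 -0.01 0 0;0 0 0 0.1 -0.01 0 0';python3 -m jog '0 0 0 0.1 -0.01 0 0;0 0 0 0.1 -0.01 0 0';python3 - <<'E'
from h import *
snap('side','d9.png'); b=cv2.imread('pics/d9.png')
for f in ('d7.png','d8.png','d9.png'):
    im=cv2.imread('pics/'+f); h=cv2.cvtColor(im,cv2.COLOR_BGR2HSV);m=((h[...,0]<8)|(h[...,0]>172))&(h[...,1]>140)&(h[...,2]>80)
    k=np.zeros_like(m);k[160:200,280:310]=1; r=np.argwhere(m&k)[:,::-1].astype(np.float32); print(f,len(r),np.round(cv2.fitLine(r,cv2.DIST_L2,0,.01,.01).ravel(),2),r.min(0),r.max(0))
pb=camera_params('side'); P=np.array([627.5,-93.9,164]);u=np.array([.995,-.1,0])
for t in(1.0,1.2,1.3,1.4,1.5):
    e=proj(pb,[P,P+53*(-np.cos(t)*u+np.sin(t)*np.array([0,0,1]))]);d=e[1]-e[0];print(t,e.round(1).tolist(),d/np.linalg.norm(d))
E
```

```text
time_s: 10.22
ee_pos: [601.7, -91.4, 158.0]
ee_rot: [180.0, 0.0, 174.1]
force: [-1.1, -0.3, -0.4]
gripper_width: 0.8
time_s: 10.48
ee_pos: [602.8, -91.6, 158.2]
ee_rot: [-180.0, -0.1, 174.1]
force: [-5.6, -0.0, 3.7]
gripper_width: 0.4
time_s: 10.72
ee_pos: [603.6, -91.6, 158.4]
ee_rot: [-180.0, -0.3, 174.1]
force: [-8.4, -0.5, 6.3]
gripper_width: 0.5
d7.png 25 [  0.5    0.86 293.88 181.92] [290. 176.] [298. 188.]
d8.png 26 [2.0000e-01 9.8000e-01 2.9746e+02 1.8312e+02] [296. 178.] [299. 188.]
d9.png 22 [1.0000e-02 1.0000e+00 2.9895e+02 1.8386e+02] [298. 178.] [300. 188.]
1.0 [[298.4, 189.3], [289.2, 177.8]] [-0.62891296 -0.77747571]
1.2 [[298.4, 189.3], [292.7, 175.6]] [-0.38924297 -0.92113512]
1.3 [[298.4, 189.3], [294.5, 174.7]] [-0.26056435 -0.96545648]
1.4 [[298.4, 189.3], [296.4, 173.9]] [-0.13258526 -0.9911716 ]
1.5 [[298.4, 189.3], [298.3, 173.4]] [-0.009296   -0.99995679]
```

The side view gives slope 0.01, which matches 1.5 rad, and the force rose at the stop. The lever is upright. Now I'll back off and go over the dial.

```bash
python3 -m jog '0 0 0 -1 0.1 0 0; 0 0 0 -2.5 0.2 0 0.3; 0 0 0 -4.9 -1.26 -0.3 0.5; 0 0 0 -4.9 -1.26 -0.3 0.5;0 0 0 -4.9 -1.26 -0.3 0.5'; python3 -m jog '0 0 0 0 0 0 0.5;0 0 0 0 0 0 0.5'
python3 - <<'E'
from h import *
a,p=snap('wrist','w10.png'); s=env.state(); print(s['ee_pos'],s['ee_rot'],s['time_s'],s['gripper_width'])
for q in('jog_dial','dial_grip'):
  for d in spotter.trace(q,'wrist')[:2]:
    r=np.argwhere(d['region'])[:,::-1].astype(np.float32);c=cv2.minAreaRect(r);print(q,d['conf'],c,d['box'],atz(p,[c[0]],63),atz(p,[c[0]],87))
# disc: lit grey pixels
uv=proj(p,[[481,-123,63]])[0]; print(uv)
h=cv2.cvtColor(a,cv2.COLOR_RGB2HSV); x,y=np.int32(uv)
m=(h[...,1]<60)&(h[...,2]>85)&(h[...,2]<190); k=np.zeros_like(m);k[y-50:y+50,x-50:x+50]=1
r=np.argwhere(m&k)[:,::-1]
n,l,st,c=cv2.connectedComponentsWithStats((m&k).astype(np.uint8)); print([(st[i],c[i].round(1)) for i in range(1,n) if st[i,4]>80])
s2=snap('side','d10.png')
b=cv2.imread('pics/d10.png'); h=cv2.cvtColor(b,cv2.COLOR_BGR2HSV);m=((h[...,0]<8)|(h[...,0]>172))&(h[...,1]>140)&(h[...,2]>80);k=np.zeros_like(m);k[160:200,280:310]=1; r=np.argwhere(m&k)[:,::-1].astype(np.float32); print('lever',cv2.fitLine(r,cv2.DIST_L2,0,.01,.01).ravel(),r.min(0),r.max(0))
E
```

```text
time_s: 11.4
ee_pos: [484.9, -123.7, 151.1]
ee_rot: [180.0, 0.2, 174.1]
force: [0.0, -0.2, -0.5]
gripper_width: 37.6
time_s: 11.65
ee_pos: [485.1, -123.0, 150.6]
ee_rot: [180.0, 0.0, 174.2]
force: [0.0, -0.5, -0.5]
gripper_width: 45.2
[ 484.83697559 -122.98424052  150.5403824 ] [1.79990358e+02 2.63303178e-02 1.74195764e+02] 11.7 45.39858744998265
jog_dial 0.87 ((252.6299285888672, 178.02806091308594), (51.66035461425781, 53.073829650878906), 43.15238952636719) [224.9, 153.3, 54.2, 56.7] [[ 476.93365509 -123.39174767   63.        ]] [[ 471.42224979 -122.66919416   87.        ]]
jog_dial 0.64 ((20.900007247924805, 186.6999969482422), (30.99031639099121, 48.699073791503906), 71.56504821777344) [0.0, 162.7, 45.9, 45.2] [[ 461.35427223 -361.32011156   63.        ]] [[ 457.12386214 -341.03419691   87.        ]]
dial_grip 0.68 ((252.00001525878906, 178.5), (53.03300857543945, 53.03300476074219), 45.0) [223.8, 152.3, 53.6, 58.9] [[ 477.33768217 -124.04508266   63.        ]] [[ 471.79305625 -123.2688095    87.        ]]
[253.46141525 182.05809517]
[(array([203, 143, 100,   5, 344], dtype=int32), array([252.8, 144.5])), (array([ 230,  154,   48,   49, 1077], dtype=int32), array([255.7, 176.8])), (array([216, 215,  42,  17, 421], dtype=int32), array([231. , 225.4]))]
lever [9.8492853e-02 9.9513775e-01 2.9854053e+02 1.8116216e+02] [297. 174.] [300. 188.]
```

```bash
python3 -m jog '0 0 0 -0.23 -0.02 -2 0.35; 0 0 0 -0.23 -0.02 -3.4 0.35; 0 0 0 -0.23 -0.02 -3.6 0.35;0 0 0 -0.23 -0.02 -3.6 0.35'; python3 -m jog '0 0 0 0 0 -0.2 0.35;0 0 0 0 0 -0.3 0.35;0 0 0 0 0 -0.3 0.35';python3 -m jog '0 0 0 0 0 -0.1 0.35;0 0 0 0 0 -0.15 0.35;0 0 0 0 0 -0.15 0.35'
python3 - <<'E'
from h import *
snap('wrist','w11.png');snap('side','d11.png'); print(env.state()['ee_pos'],env.state()['force'],spotter.look_for('dial_grip','wrist')[:1])
E
```

```text
time_s: 12.35
ee_pos: [479.0, -124.0, 61.3]
ee_rot: [-180.0, 0.1, 174.2]
force: [-0.3, -0.6, 0.2]
gripper_width: 31.7
time_s: 12.72
ee_pos: [478.2, -123.9, 53.4]
ee_rot: [-180.0, 0.0, 174.1]
force: [-0.8, -0.4, 0.3]
gripper_width: 32.1
time_s: 13.1
ee_pos: [478.0, -123.8, 49.3]
ee_rot: [180.0, -0.0, 174.1]
force: [0.7, -0.5, 0.0]
gripper_width: 31.7
[ 478.1048162  -123.80466385   49.37346212] [-0.00444379 -0.15943115 -0.44557871] [{'box': [219.7, 184.5, 63.6, 71.0], 'conf': 0.67}]
```

```bash
python3 -m jog '0 0 0 0 0 -0.1 0.35;0 0 0 0 0 -0.15 0.35;0 0 0 0 0 -0.15 0.35';python3 -m jog '0 0 0 0 0 -0.1 0.35;0 0 0 0 0 -0.1 0.35'; python3 -m jog '0 0 0 0 0 0 0.2;0 0 0 0 0 0 0.05;0 0 0 0 0 0 0;0 0 0 0 0 0 0;0 0 0 0 0 0 0' 20
```

```text
time_s: 13.62
ee_pos: [477.9, -123.8, 45.5]
ee_rot: [180.0, -0.0, 174.1]
force: [0.7, -1.0, -0.5]
gripper_width: 31.9
time_s: 13.88
ee_pos: [477.9, -123.8, 42.9]
ee_rot: [180.0, -0.0, 174.2]
force: [0.8, 0.7, -0.8]
gripper_width: 31.7
time_s: 14.5
ee_pos: [478.1, -124.4, 43.2]
ee_rot: [-179.9, 0.0, 174.2]
force: [-0.6, -5.1, 0.2]
gripper_width: 12.4
```

Bar gripped at 12.4 mm. Now I'll centre it slightly, firm up the grip, and turn clockwise (−z) by about 70°.

```bash
python3 -m jog '0 0 0 0 -0.04 0 0;0 0 -2 0 -0.04 0 0;0 0 -4 0 -0.04 0 0;0 0 -6 0 -0.04 0 0; 0 0 -7 0 -0.04 0 0' 50; python3 -m jog '0 0 -2 0 0 0 0;0 0 -4 0 0 0 0;0 0 -6 0 0 0 0; 0 0 -7 0 0 0 0;0 0 -7 0 0 0 0'
python3 - <<'E'
from h import *
snap('scene','s12.png');snap('side','d12.png');s=env.state(); print(s['ee_pos'],s['ee_rot'],s['force'],s['torque'],s['gripper_width'],s['time_s'])
for c in('scene','side'): print(c,[(d['box'],d['conf']) for d in spotter.look_for('carriage',c)[:2]])
E
```

```text
time_s: 15.12
ee_pos: [478.6, -123.3, 43.2]
ee_rot: [179.8, -0.1, 138.9]
force: [1.0, 2.5, -0.7]
gripper_width: 12.5
time_s: 15.75
ee_pos: [479.7, -122.7, 43.2]
ee_rot: [179.8, -0.2, 104.1]
force: [3.4, 4.7, -1.5]
gripper_width: 12.6
[ 479.70236355 -122.69839985   43.22870417] [ 1.79774065e+02 -1.54374268e-01  1.04083169e+02] [ 3.18254236  3.94500832 -2.20446287] [ 0.78187846 -0.6085772   0.29516829] 12.58362280749854 15.85
scene [([198.3, 151.4, 21.6, 44.0], 0.87)]
side [([290.3, 167.9, 23.7, 50.0], 0.62)]
```

```bash
for i in 1 2 3 4; do python3 -m jog '0 0 0 0 0 0 0;0 0 0 0 0 0 0;0 0 0 0 0 0 0;0 0 0 0 0 0 0;0 0 0 0 0 0 0' | grep time; done
python3 - <<'E'
from h import *
snap('scene','s13.png');snap('side','d13.png');s=env.state(); print(s['ee_pos'],s['ee_rot'],s['force'],s['torque'],s['gripper_width'],s['time_s'])
for c in('scene','side'): print(c,[(d['box'],d['conf']) for d in spotter.look_for('carriage',c)[:2]],[(d['box'],d['conf']) for d in spotter.look_for('lift_lever',c)[:2]])
E
```

```text
time_s: 16.58
time_s: 17.2
time_s: 17.82
time_s: 18.45
[ 479.73599377 -122.68640324   43.24085934] [ 1.79768168e+02 -1.54676662e-01  1.04073729e+02] [ 2.42267641  4.88969575 -0.82483987] [ 0.85835548 -0.5945895   0.183383  ] 12.402847624034449 18.55
scene [([218.6, 171.1, 23.1, 42.3], 0.75)] [([231.5, 168.5, 8.3, 21.5], 0.44)]
side [([277.9, 150.8, 20.9, 42.8], 0.64)] []
```

```bash
for k in 1 2 3; do for i in 1 2; do python3 -m jog '0 0 0 0 0 0 0;0 0 0 0 0 0 0;0 0 0 0 0 0 0;0 0 0 0 0 0 0;0 0 0 0 0 0 0' | grep time; done
python3 - <<'E'
from h import *
snap('scene','s14.png');snap('side','d14.png');s=env.state(); print(s['ee_rot'],s['force'],s['torque'][2],s['gripper_width'])
for c in('scene','side'): print(c,[(d['box'],d['conf']) for d in spotter.look_for('carriage',c)[:1]])
E
done
python3 - <<'E'
from h import *
a=cv2.imread('pics/s14.png');b=cv2.imread('pics/d14.png');pa,pb=camera_params('scene'),camera_params('side')
u=np.array([.995,-.1,0]);v=np.array([.1,.995,0]);P=np.array([627.5,-93.9,164])
for y in(60,80,100,110,120): print(y,proj(pb,P+v*y),proj(pa,P+v*y))
cv2.imwrite('pics/m14.png',np.hstack([cv2.resize(a[130:250,180:300],(400,400),interpolation=2),cv2.resize(b[120:260,220:360],(400,400),interpolation=2)]))
E
```

```text
time_s: 19.38
time_s: 20.0
[ 1.79770415e+02 -1.56202015e-01  1.04067655e+02] [ 3.29414936  5.28085788 -1.43556778] 0.1643632412972671 12.787473004269042
scene []
side [([188.9, 161.4, 17.9, 7.8], 0.75)]
time_s: 20.82
time_s: 21.45
[ 1.79770737e+02 -1.57697295e-01  1.04069255e+02] [ 3.39361071  4.81973617 -0.84453949] 0.18083308124169922 12.4583728432087
scene [([224.9, 175.9, 23.5, 46.8], 0.97)]
side [([275.5, 156.7, 20.0, 34.8], 0.76)]
time_s: 22.28
time_s: 22.9
[ 1.79771401e+02 -1.56889542e-01  1.04070934e+02] [ 3.83889864  5.89944045 -1.33123405] 0.20263322213071885 12.542537915006292
scene [([222.8, 176.2, 26.9, 43.4], 0.74)]
side []
60 [[289.83728275 176.65564649]] [[225.02020046 177.77367073]]
80 [[287.11008954 172.65663054]] [[229.21029329 181.34438468]]
100 [[284.44962459 168.7545659 ]] [[233.52580964 185.02121504]]
110 [[283.14362433 166.83875083]] [[235.73217146 186.90074052]]
120 [[281.85337352 164.94582975]] [[237.97180144 188.80839861]]
```

View pics/m14.png

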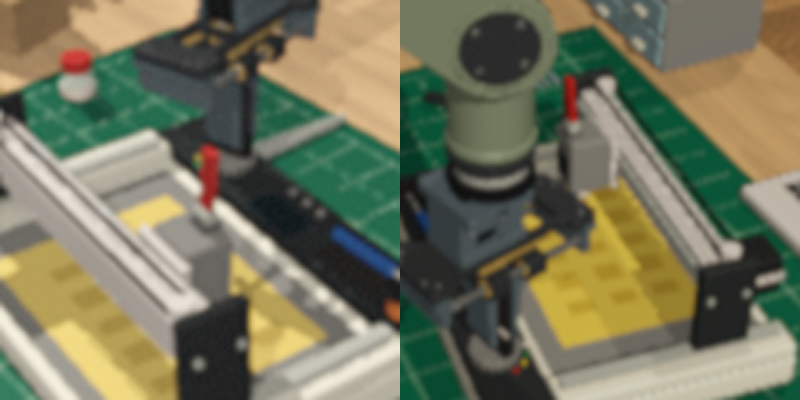

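The final view shows the lever upright, the head close to the left end plate, and the fingers still on the turned dial. I'll check numerically that the head has stopped.

```bash
cp pics/s14.png pics/a0.png; cp pics/d14.png pics/b0.png; python3 -m jog '0 0 0 0 0 0 0;0 0 0 0 0 0 0;0 0 0 0 0 0 0;0 0 0 0 0 0 0;0 0 0 0 0 0 0'
python3 - <<'E'
from h import *
snap('scene','a1.png');snap('side','b1.png');pa,pb=camera_params('scene'),camera_params('side')
def red(f,box):
    im=cv2.imread('pics/'+f);h=cv2.cvtColor(im,cv2.COLOR_BGR2HSV);m=((h[...,0]<8)|(h[...,0]>172))&(h[...,1]>140)&(h[...,2]>80)
    k=np.zeros_like(m);x,y,w,hh=box;k[y:y+hh,x:x+w]=1;r=np.argwhere(m&k)[:,::-1].astype(np.float32);return r.mean(0),cv2.fitLine(r,cv2.DIST_L2,0,.01,.01).ravel()[:2]
A=[red('s13.png' if i<0 else f'a{i}.png',(225,150,30,45)) for i in(-1,0,1)];B=[red('d13.png' if i<0 else f'b{i}.png',(272,140,20,25)) for i in(-1,0,1)]
for a,b in zip(A,B):
    X=tri([(pa,[a[0]]),(pb,[b[0]])]);print(a,b,X,'machine y shift',(X-[627.5,-93.9,164])@[.1,.995,0])
o=np.array([613,-29]) ;
E
```

```text
time_s: 23.72
ee_pos: [479.7, -122.7, 43.2]
ee_rot: [179.8, -0.2, 104.1]
force: [3.3, 5.2, -0.9]
gripper_width: 12.6
(array([235.94872, 175.24359], dtype=float32), array([ 0.03828265, -0.9992669 ], dtype=float32)) (array([282.09805, 157.41176], dtype=float32), array([0.08260775, 0.99658215], dtype=float32)) [635.21057857  15.70249571 196.64325116] machine y shift 109.82554108501735
(array([242.33333, 181.35898], dtype=float32), array([0.02083611, 0.9997829 ], dtype=float32)) (array([279.4737 , 153.98245], dtype=float32), array([0.02042624, 0.9997914 ], dtype=float32)) [638.19588137  40.84932914 192.63542131] machine y shift 135.14517062938145
(array([242.2987 , 181.32468], dtype=float32), array([0.01678455, 0.99985915], dtype=float32)) (array([279.44644, 153.94643], dtype=float32), array([0.01717359, 0.99985254], dtype=float32)) [638.1901369   40.84227747 192.74443665] machine y shift 135.13757977181768
```

```bash
python3 -c "
from workcell import env
print(env.job_done())"
```

```text
the job is handed in; nothing more can be done
None
```

I raised the lever to upright, then turned the jog dial 70° clockwise to the third click and held it there until the head stopped at the left end. The job is handed in with the fingers still gripping the dial.

**Last checks:**
- **Lever:** its slope in the side camera matched about 1.4–1.5 rad before I touched the dial. It still read upright in both cameras at the end.
- **Head:** it moved about 135 mm left in total, the first 110 mm at about 40 mm/s, which fits the third click. Two readings 0.9 s apart were identical, and it sits about 74 mm left of the machine's middle, where about 75 mm is expected for the end stop.
- **Dial:** the tool turned from 174.2° to 104.1°, with the bar gripped at 12.6 mm and the spring torque steady at about 0.2 N m.
- **Time:** it took about 24 s.

**What failed or disagreed:**
- **First lever grip missed:** the fingers closed above the bar, because the real fingertips end about 20–30 mm above the stated TCP. I worked about 25 mm lower after that, for both the lever and the dial.
- **Lever lift stalled:** the pinched lift stopped at about 1.0 rad with roughly 15 N on the tool, as the bar end seemed to jam inside the gripper. I let go and pushed it the rest of the way with shut fingers.
- **Detector misses:** the head detector gave two misses and one false hit near the end. I relied on the red lever's position triangulated from two cameras instead.
- **Loose items:** I did not measure the tools, paints and printed parts again at the end. The arm never went near them on purpose.

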